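# Load and lock a flanged die in the setting block

## Task

Pick up the brass die, turn it so that the notch in its flange (the side with the black line) leads, and slide it sideways into the slotted plate of the green setting block until it is fully home, flange under the plate and standing upright. Then swing the keeper with the red knob fully shut behind it and let go. Leave the other dies and the rest of the things on the table where they are.

Things in the scene. Friction and masses are not known exactly. Their poses are not given: they have to be found in the camera images.
- brass_die_mid (a point): Brass die standing loose on the table, about 0.22 kg, 75 mm tall: barrel 24 mm in diameter on a round flange 44 mm in diameter, 8 mm thick, at its foot. The point is its centre, 37.5 mm up; z is its axis, up; x points to the notch in the flange's rim, 10 mm wide, 7 mm deep. A black line on the barrel's top and down its side marks the notch side. Starts at any yaw.
- block: Setting block, green with a steel plate on top, fixed; 140 (x) by 116 (y) by 30 mm high. Origin: centre of its underside, on the table; z up; the die slides in along its +x. At x = -70 to -10 mm its floor, 10 mm above the table, is bare: the die can be set down with its axis at x = -48, y = 0. At x = -10 to 60 mm the plate (z = 22 to 30 mm) covers a channel for the flange.
- mouth (a point): Middle of the channel's mouth, on the block's floor (block x = -10, y = 0, z = 10 mm); axes as the block's. From here the plate has a slot for the barrel, 30 mm wide, open to -x; below it the flange's channel is 48 mm wide, 12 mm high. Flared guides, 22 mm high above the table, stand at both sides of the floor up to 27 mm before the mouth.
- home (a point): Where the die's centre is when fully home (block x = 25, y = 0, z = 47.5 mm); axes as the block's. A key 6 mm wide, 6 mm long, round-nosed, stands at the channel's end wall, marked by a black line on the plate. Only the notch lets it pass: the die's x must lie along the block's x within about 5 degrees, else the die stops about 7 mm short.
- keeper (a joint): Angle of the keeper, a dark steel bar 12 mm wide on top of the plate (z = 31 to 39 mm). 0 = shut: along the block's -y across the slot, 2 mm behind a die that is home. It grows to 2.4 as the bar swings clockwise seen from above, out to -x and on towards +y, clear of the slot. Starts at 1.75 to 2.25 and stays where it is left; moving it takes about 1 N at the knob.
- pivot (a point): The keeper's vertical pivot on the plate, at block x = 5, y = 40 mm, 35 mm above the table; its head reaches 41 mm.
- keeper_knob (a point): The red upright knob at the keeper's free end, 82 mm from the pivot: diameter 14 mm, from 39 to 77 mm above the table. The point is on its axis 63 mm above the table. When shut it stands at block x = 5, y = -42 mm.
- dark_die_mid (a point): Black die. Same size and shape as the brass die (flange 44 mm, barrel 24 mm, 75 mm tall). A bystander. The point is its centre, half-way up.
- steel_die_mid (a point): Silver-grey die. Same size and shape as the brass die (flange 44 mm, barrel 24 mm, 75 mm tall). A bystander. The point is its centre, half-way up.
- blue_spool_mid (a point): Blue thread spool, 38 mm across, 50 mm tall; the point is its centre. A bystander.
- red_spool_mid (a point): Red thread spool, 38 mm across, 50 mm tall; the point is its centre. A bystander.
- mallet_mid (a point): Wooden mallet lying on the table; the point is the centre of its head (50 mm thick, 85 mm long along y); the 20 mm thick handle runs 0.22 m along -x. A bystander.
- button_jar_mid (a point): Closed jar, 64 mm across, 85 mm tall; the point is its centre. A bystander.
- clapper_mid (a point): Wooden pressing block lying flat, 200 mm (x) by 55 mm (y) by 35 mm; the point is its centre. A bystander.
Not all that is in view belongs to the job. Of the things that look like the part that bears brass_die_mid, the larger one is meant. Several things have the shape of the block; the one meant has the colours described above.

How it is judged:
On the way:
1. the brass die is fully home in the slot, with the keeper still open (x of brass_die_mid in the frame of block between 0.022 and 0.028 m and y of brass_die_mid in the frame of block between -0.005 and 0.005 m and z of brass_die_mid in the frame of block between 0.044 and 0.053 m and angle between brass_die_mid's own z axis and vertical below 0.12 rad and angle between the x axis of brass_die_mid and the x axis of block, either way round below 0.3 rad and value of joint keeper above 0.3 rad), for 0.2 s.
At the end, for the whole second after the job is handed in: The brass die stands upright (within 7 degrees) in the slot, its axis within 3 mm of home along the slot, its flange under the plate and its notch on the key; the keeper is shut to within 0.1 rad; everything at rest and let go (x of brass_die_mid in the frame of block between 0.022 and 0.028 m and y of brass_die_mid in the frame of block between -0.005 and 0.005 m and z of brass_die_mid in the frame of block between 0.044 and 0.053 m and angle between brass_die_mid's own z axis and vertical below 0.12 rad and angle between the x axis of brass_die_mid and the x axis of block, either way round below 0.3 rad and value of joint keeper below 0.1 rad and velocity of joint keeper below 0.05 rad/s); the robot touches nothing.
It fails at once if one of the other two dies is moved by more than 30 mm (distance of any of dark_die_mid, steel_die_mid from where it was at the start of the episode above 0.03 m).
It fails at once if one of the other things (spools, mallet, jar, pressing block) is moved by more than 30 mm (distance of any of blue_spool_mid, red_spool_mid, mallet_mid, button_jar_mid, clapper_mid from where it was at the start of the episode above 0.03 m).
It also fails if it takes over 64 s, if anything falls off the work surface, if the arm or the gripper's body presses on something with over 40 N, if the wrist force passes 120 N, or if a joint passes its speed limit or range.

## Robot

A 6-joint arm with a two-finger parallel gripper is mounted at the origin on the work surface. World frame = base frame: x ahead of the robot, y to its left, z up, the work surface at z = 0. Lengths are in m, angles in rad, forces in N, time in s.
With the tool pointing down it reaches from about 0.35 to 0.975 m from the base axis. Payload 7.1 kg.
Tool frame: the origin (TCP) lies midway between the tips of the shut fingers; the grasp point (between the pads) lies 19 mm behind it; z points along the fingers, x is the direction in which the jaws open and shut, and the axes are right-handed (so a half turn about z gives the same grasp; the last joint's range is limited). The gripper opens to 88 mm and grips with 3 to 60 N. Pads are 20 mm wide; open, the fingers measure 115 mm over their backs; the gripper's body (75 mm by 178 mm) begins 61 mm behind the grasp point.
Start: joints at [-1.181, 0.423, 1.63, -0, 1.089, -0.019], TCP at [0.248, -0.573, 0.223] pointing down, gripper open.
Joint ranges: [-3, 3], [-0.9, 2.11], [0.09, 2.58], [-1.31, 4.45], [0.11, 2.69], [-2.54, 2.54]. Speed limits (rad/s): [2.39, 2.39, 3.01, 3.14, 3.14, 3.14].

## Interface

Orientations are given as a unit quaternion [w, x, y, z].
In Python, from station import move_pose, movel, movej, command_gripper, wait, inverse_kinematics, read_camera, camera_info, MotionError, job_done, get_time, get_joint_pos, get_qvel, get_effort, get_tcp_pos, get_ee_rot, get_ft_force, get_ft_torque, get_grip_width gives the robot as it stands. Calls block until the motion is done:
- move_pose(position, orientation): joint-space move of the TCP to a pose.
- movel(position, frame=None, v=0.15, until_force=None): straight line of the TCP; frame=None keeps the orientation; v is the mean speed in m/s. With until_force (N) it stops when the force on the tool has changed by that much, and returns True; else False.
- movej(angles): joint-space move.
- command_gripper(opening): opening from 0.0 (shut) to 1.0 (fully open); the grip force is fixed at half the most; returns when the fingers have stopped.
- wait(seconds).
- inverse_kinematics(position, orientation): joint angles nearest the present ones, or None.
- read_camera(name): name is "scene" or "side" or "wrist"; returns the picture (480x640x3 uint8, red, green, blue); there is no depth.
- camera_info(name): a dict with "intrinsics" (3x3 intrinsics, pixels), "T" (4x4, takes a point from camera to world coordinates); the wrist camera has in their place "tool_from_camera" (4x4, takes a point from camera to tool coordinates, whose origin is the TCP and whose axes are the tool frame's). Camera axes: x right, y up, looking along -z (the intrinsics and any distortion apply to the point x, -y, -z); pixel columns grow to the right and rows downward; lengths in m; the calibration is good to about 2 mm. A picture is of the moment at which its call begins: read the wrist's pose just before it. camera_info takes no time and is no camera call.
A pose or a line that the arm cannot do raises MotionError and nothing moves.
- job_done(): hands the job in, once; it reports no verdict.
Readings, each from a call of its own:
- get_time(): time.
- get_joint_pos(): joint angles.
- get_qvel(): joint speeds.
- get_effort(): joint torques, N m.
- get_tcp_pos(): TCP position.
- get_ee_rot(): TCP orientation.
- get_ft_force(): force on the tool from outside, world axes, zero at the start.
- get_ft_torque(): the same for the moment, N m.
- get_grip_width(): opening from 0.0 (shut) to 1.0 (fully open).
Only numpy, scipy, OpenCV 4.12 (cv2) and the standard library are available. Lean on these libraries where they do the work, as an engineer would, in place of code of your own. Each camera call takes 0.05 s, during which the arm holds its last target.

## Working session

There is one attempt and no reset: what is moved stays moved. The work goes in short steps, each a Python script; the robot and the scene stay as the last script left them, time stands still between calls to the robot, and variables do not carry over. Pictures are saved under pics/ and viewed, and the job is handed in when it is done.

```bash
ls; mkdir -p pics; python3 - <<'E'
from station import *
import cv2
for n in ["scene","side","wrist"]:
    im=read_camera(n); cv2.imwrite(f"pics/{n}0.png",im[:,:,::-1]); 
    i=camera_info(n); print(n,i)
print(get_time(),get_ee_rot(),get_tcp_pos(),get_grip_width())
E
```

```text
pics
scene {'intrinsics': array([[581.68582186,   0.        , 319.96216708],
       [  0.        , 581.68582186, 230.55143597],
       [  0.        ,   0.        ,   1.        ]]), 'T': array([[ 0.74209181, -0.56241724,  0.36467326,  1.02721639],
       [ 0.67026998,  0.62762621, -0.39600947, -0.52026904],
       [-0.00615594,  0.53830492,  0.84272766,  1.24499078],
       [ 0.        ,  0.        ,  0.        ,  1.        ]])}
side {'intrinsics': array([[588.11229314,   0.        , 316.13721509],
       [  0.        , 588.11229314, 231.12020471],
       [  0.        ,   0.        ,   1.        ]]), 'T': array([[-0.943496  ,  0.20021603, -0.26406218,  0.19785032],
       [-0.33132459, -0.58501692,  0.74025618,  0.89490287],
       [-0.00626969,  0.78591904,  0.61829762,  0.81613983],
       [ 0.        ,  0.        ,  0.        ,  1.        ]])}
wrist {'intrinsics': array([[347.30225731,   0.        , 319.56763443],
       [  0.        , 347.30225731, 238.56178758],
       [  0.        ,   0.        ,   1.        ]]), 'tool_from_camera': array([[ 9.99999670e-01,  2.13624752e-04, -7.83649540e-04,
        -5.75454534e-04],
       [-3.22991823e-05, -9.53572804e-01, -3.01162590e-01,
        -8.37287080e-02],
       [-8.11602673e-04,  3.01162516e-01, -9.53572483e-01,
        -1.62908623e-01],
       [ 0.00000000e+00,  0.00000000e+00,  0.00000000e+00,
         1.00000000e+00]])}
0.15 [-3.22767628e-04  8.35906956e-01 -5.48870849e-01 -4.98760152e-04] [ 0.24827884 -0.57310412  0.222083  ] 1.007111099901432
```

View pics/scene0.png

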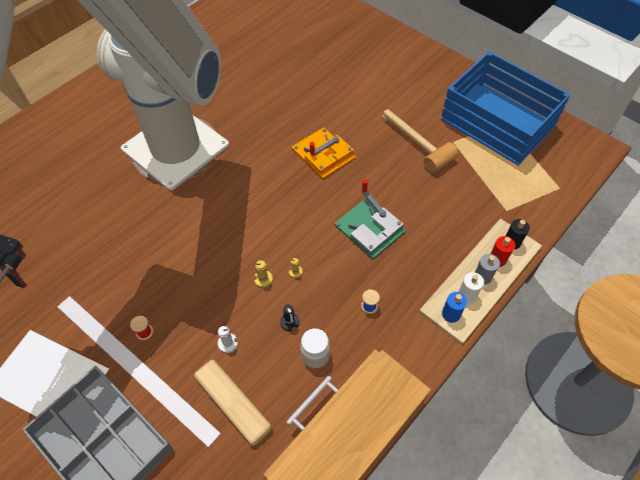

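View pics/side0.png

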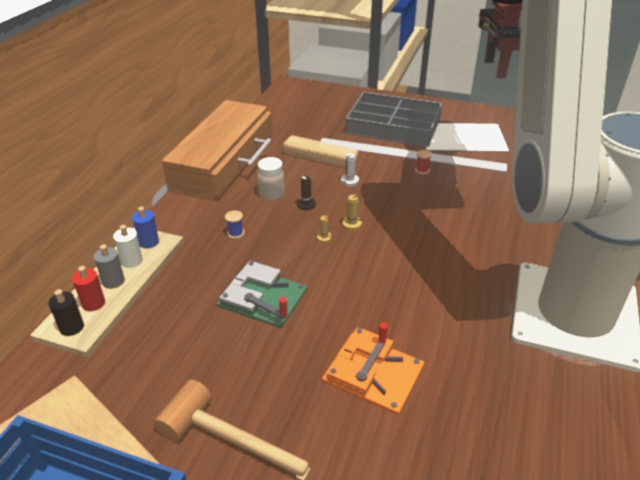

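View pics/wrist0.png

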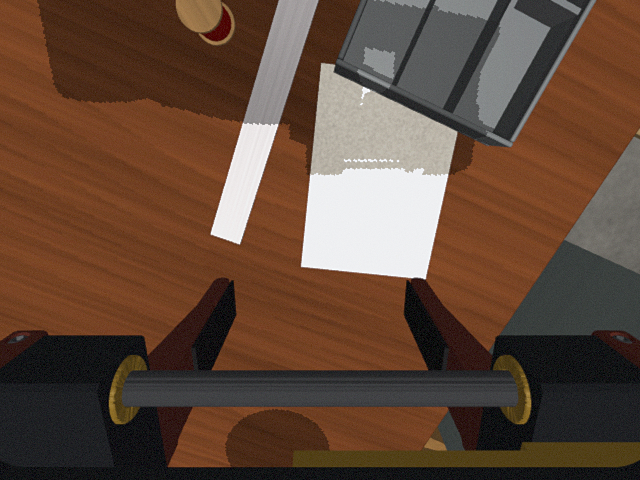

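The scene view shows two brass candidates: a larger die at (263,273) and a smaller one at (296,267). The larger is the one meant. There are also two setting blocks, green with a steel plate at (370,225) and orange at (323,150). The green one is meant. The wrist camera doesn't see the job yet. Next I'll enlarge these candidates and get rough positions.

```bash
cat > h.py <<'E'
from station import *
import numpy as np, cv2
from scipy.spatial.transform import Rotation as R
def Rq(q): return R.from_quat([q[1],q[2],q[3],q[0]])
def qw(r): x=r.as_quat(); return [x[3],x[0],x[1],x[2]]
def down(yaw): # tool x axis at yaw in world, z down
    c,s=np.cos(yaw),np.sin(yaw)
    return qw(R.from_matrix(np.array([[c,s,0],[s,-c,0],[0,0,-1.]])))
def cam(name):
    i=camera_info(name)
    if name!="wrist": return i["intrinsics"],i["T"]
    T=np.eye(4);T[:3,:3]=Rq(get_ee_rot()).as_matrix();T[:3,3]=get_tcp_pos()
    return i["intrinsics"],T@i["tool_from_camera"]
def ray(c,u,v):
    K,T=c; d=np.array([(u-K[0,2])/K[0,0],-(v-K[1,2])/K[1,1],-1]); return T[:3,3],T[:3,:3]@d
def onz(c,u,v,z):
    o,d=ray(c,u,v); return o+d*(z-o[2])/d[2]
def tri(rs):
    A=np.zeros((3,3));b=np.zeros(3)
    for o,d in rs:
        d=d/np.linalg.norm(d);P=np.eye(3)-np.outer(d,d);A+=P;b+=P@o
    p=np.linalg.solve(A,b)
    return p,[np.linalg.norm((np.eye(3)-np.outer(d,d)/(d@d))@(p-o)) for o,d in rs]
def proj(c,p):
    K,T=c; q=T[:3,:3].T@(np.asarray(p)-T[:3,3]); return K[0,2]-K[0,0]*q[0]/q[2], K[1,2]+K[1,1]*q[1]/q[2]
def yawof():
    m=Rq(get_ee_rot()).as_matrix(); return np.arctan2(m[1,0],m[0,0])
E
python3 - <<'E'
from h import *
s=cam("scene");d=cam("side")
for n,u,v in [("brass",263,281),("small",296,272),("dark",290,322),("steel",228,345),("jar",316,358),("greenblk",370,228),("orange",323,155),("bluespool",370,307)]: print(n,onz(s,u,v,0).round(3))
for n,u,v in [("brass",352,222),("small",324,236),("dark",306,203),("green",262,293)]: print(n,onz(d,u,v,0).round(3))
im=cv2.imread("pics/scene0.png")
cv2.imwrite("pics/crop.png",cv2.resize(im[175:345,225:425],None,fx=3.9,fy=3.5,interpolation=cv2.INTER_CUBIC))
print(yawof())
for x,y in [(.55,-.2)]:
  for k in range(-180,181,45):
    print(k, inverse_kinematics([x,y,.3],down(np.radians(k))))
E
```

```text
brass [ 0.483 -0.134  0.   ]
small [ 0.525 -0.063  0.   ]
dark [ 0.605 -0.167  0.   ]
steel [ 0.539 -0.301  0.   ]
jar [ 0.708 -0.191 -0.   ]
greenblk [0.578 0.155 0.   ]
orange [0.328 0.255 0.   ]
bluespool [ 0.718 -0.015  0.   ]
brass [ 0.48  -0.141  0.   ]
small [ 0.524 -0.071  0.   ]
dark [ 0.605 -0.177  0.   ]
green [0.582 0.14  0.   ]
-1.1620258929942648
-180 None
-135 [-3.69106117e-01  2.85254256e-01  1.64495937e+00 -4.44089210e-16
  1.21137903e+00  1.98708837e+00]
-90 [-3.69106117e-01  2.85254256e-01  1.64495937e+00 -4.44089210e-16
  1.21137903e+00  1.20169021e+00]
-45 [-3.69106117e-01  2.85254256e-01  1.64495937e+00 -4.44089210e-16
  1.21137903e+00  4.16292046e-01]
0 [-3.69106117e-01  2.85254256e-01  1.64495937e+00 -4.44089210e-16
  1.21137903e+00 -3.69106117e-01]
45 [-3.69106117e-01  2.85254256e-01  1.64495937e+00 -4.44089210e-16
  1.21137903e+00 -1.15450428e+00]
90 [-3.69106117e-01  2.85254256e-01  1.64495937e+00 -4.44089210e-16
  1.21137903e+00 -1.93990244e+00]
135 None
180 None
```

View pics/crop.png

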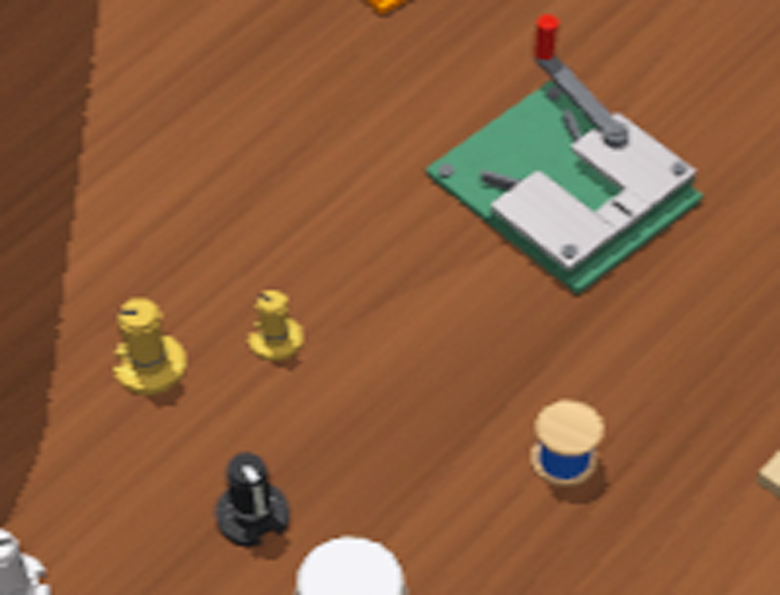

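The crop confirms the larger brass die, with the black line on its top, at crop (140,340). It also shows the green block with the steel plate: bare floor on the left, key line at crop (622,208), keeper open. Next come close wrist views of both, from two places each.

```bash
python3 - <<'E'
from h import *
import pickle
views={}
def shot(n,p,yaw):
    move_pose(p,down(yaw)); c=cam("wrist"); im=read_camera("wrist"); cv2.imwrite(f"pics/{n}.png",im[:,:,::-1]); views[n]=c
shot("d1",[.53,-.138,.21],-np.pi/2)
shot("d2",[.482,-.09,.21],0.)
shot("b1",[.58,.20,.22],0.)
shot("b2",[.64,.148,.22],-np.pi/2)
pickle.dump(views,open("views.pkl","wb")); print(get_time())
E
```

```text
6.0667
```

View pics/d1.png

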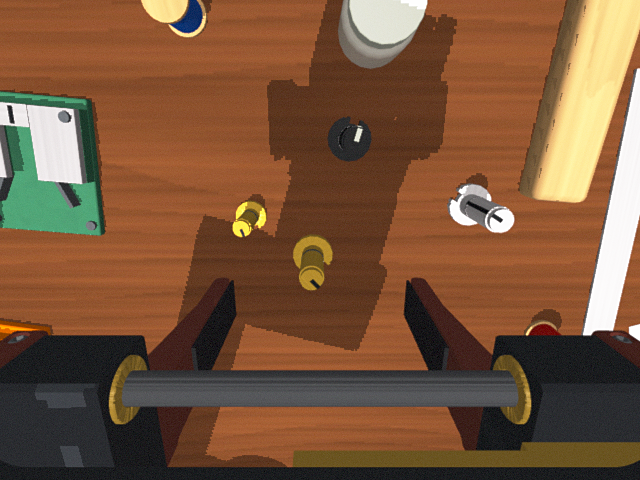

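View pics/d2.png

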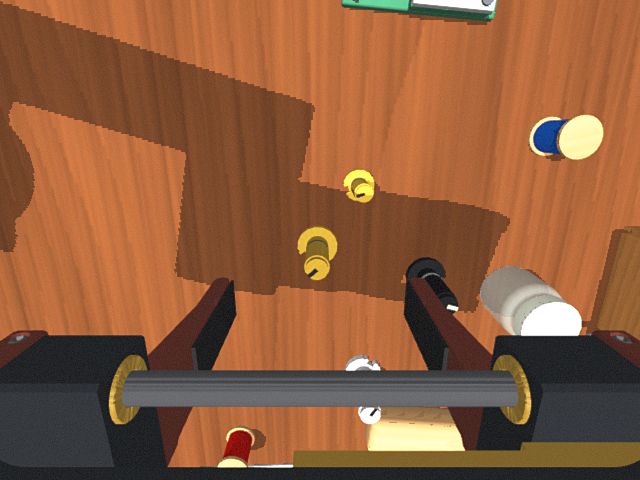

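View pics/b1.png

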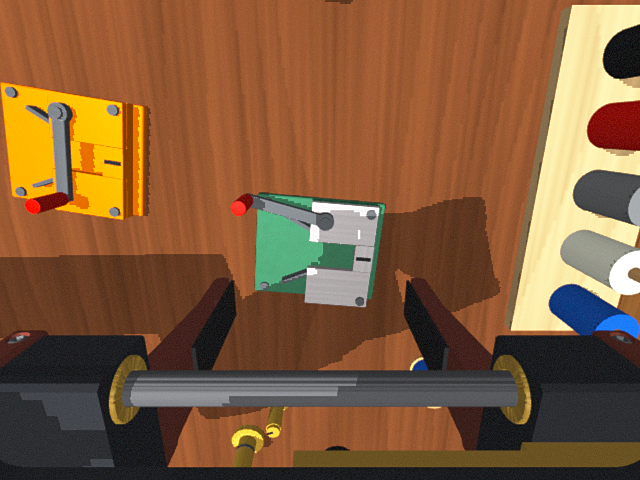

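View pics/b2.png

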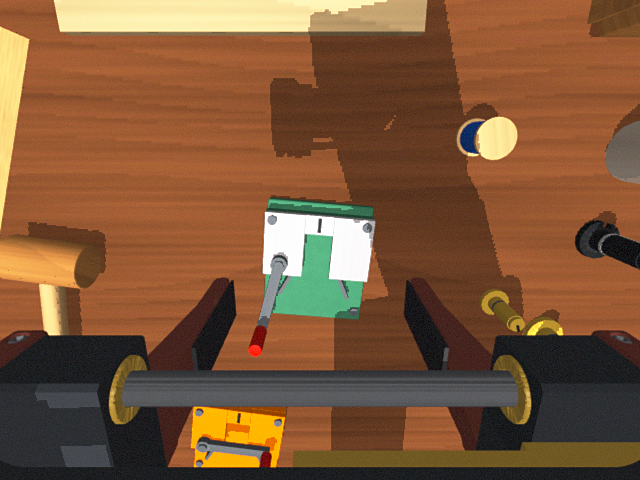

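The wrist views show the brass die at d1 (312,265) with its line running lower right of the top's centre, and at d2 (317,258). The green block is at b1 (320,250) and b2 (320,260), with the key line at b1 (363,259) and b2 (320,226), and the red knob at b1 (241,205). I'll enlarge these for pixel measurement.

```bash
python3 - <<'E'
import cv2
def crop(n,x,y,w,h,f):
    return cv2.resize(cv2.imread(f"pics/{n}.png")[y:y+h,x:x+w],None,fx=f,fy=f,interpolation=cv2.INTER_CUBIC)
a=crop("d1",285,225,60,70,6);b=crop("d2",290,220,60,70,6)
cv2.imwrite("pics/dd.png",cv2.hconcat([a,b]))
cv2.imwrite("pics/b1c.png",crop("b1",220,180,180,135,4.4))
cv2.imwrite("pics/b2c.png",crop("b2",240,185,150,180,3.3))
E
```

```text
(no output)
```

View pics/dd.png

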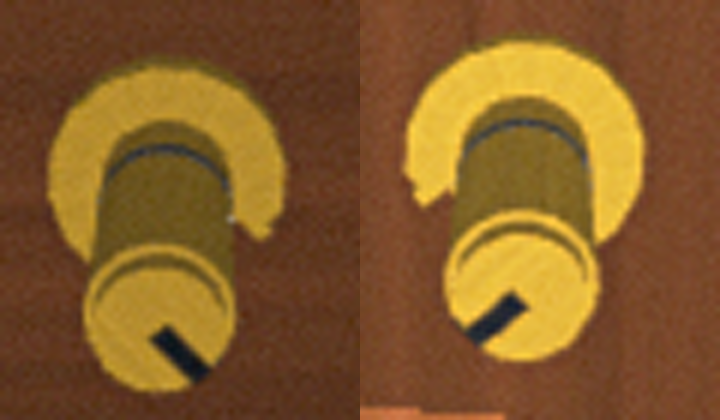

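View pics/b1c.png

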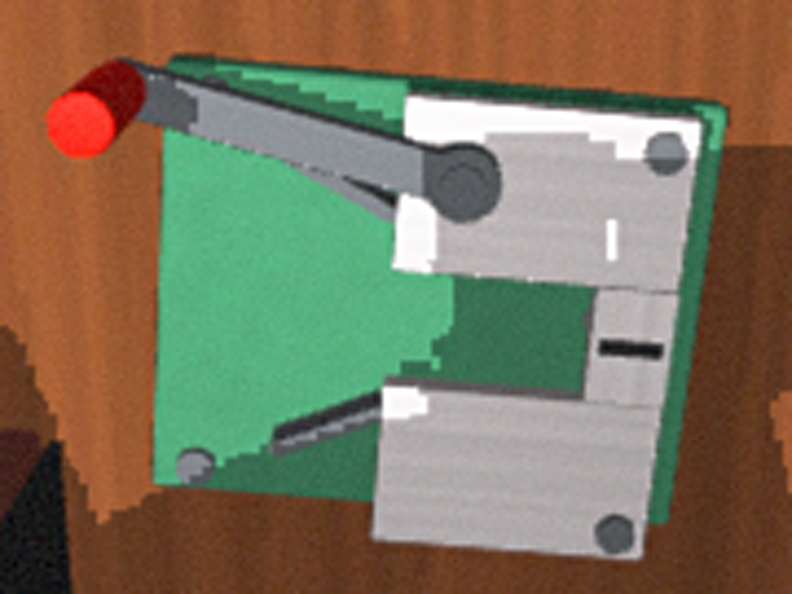

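View pics/b2c.png

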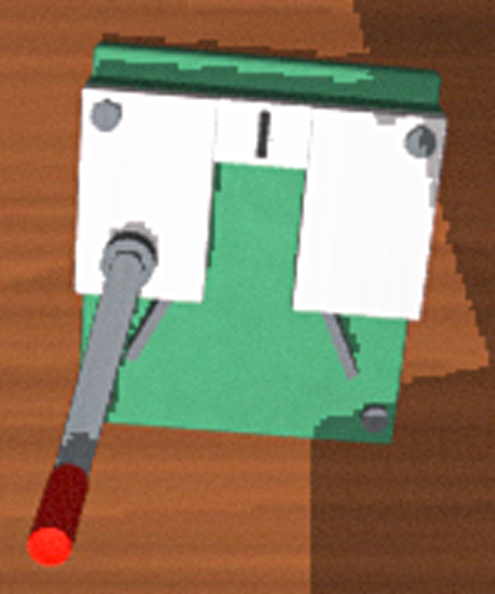

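```bash
cat > fit.py <<'E'
from h import *
import pickle
V=pickle.load(open("views.pkl","rb"))
def px(p,off,f): return ((p[0]+.5)/f-.5+off[0],(p[1]+.5)/f-.5+off[1])
d1=lambda p:ray(V["d1"],*px(p,(285,225),6)); d2=lambda p:ray(V["d2"],*px((p[0]-360,p[1]),(290,220),6))
b1=lambda p:ray(V["b1"],*px(p,(220,180),4.4)); b2=lambda p:ray(V["b2"],*px(p,(240,185),3.3))
def T(n,r1,r2):
    p,e=tri([r1,r2]); print(n,p.round(4),np.round(e,4)); return p
def z(r,h): o,d=r; return (o+d*(h-o[2])/d[2])
if __name__=="__main__":
    c=T("top",d1((160,317)),d2((521.5,286)))
    i=T("li",d1((160,333.5)),d2((520,298)));o=T("lo",d1((202.5,375)),d2((472,338)))
    for a,b in ((z(d1((160,333.5)),.075),z(d1((202.5,375)),.075)),(z(d2((520,298)),.075),z(d2((472,338)),.075))):
        print("line yaw",np.degrees(np.arctan2(*(b-a)[1::-1])),a.round(4),b.round(4))
    print("top on z",z(d1((160,317)),.075),z(d2((521.5,286)),.075))
    pts=[("UL",(-10,58),(405,97),(76,290)),("UR",(60,58),(702,118),(85,88)),("LL",(-10,-58),(373,541),(420,320)),("LR",(60,-58),(641,558),(446,116)),
     ("m+",(-10,15),(392,268),(204,301)),("m-",(-10,-15),(383,380),(293,309))]
    A=[];B=[]
    for n,m,p,q in pts: A.append(np.array(m)/1e3);B.append(T(n,b1(p),b2(q)))
    A=np.array(A);B=np.array(B)
    a0=A.mean(0);b0=B[:,:2].mean(0);H=(A-a0).T@(B[:,:2]-b0)
    th=np.arctan2(H[0,1]-H[1,0],H[0,0]+H[1,1]);Rm=np.array([[np.cos(th),-np.sin(th)],[np.sin(th),np.cos(th)]])
    o=b0-Rm@a0; print("block",o,np.degrees(th),"res mm",((B[:,:2]-(A@Rm.T+o))*1e3).round(1).tolist())
    for n,p,q in [("pivot",(466,182),(130,252)),("knob",(82,124),(50,547)),("k0",(600,347),(262,157)),("k1",(663,351),(265,112)),("s+",(597,288),(215,162)),("s-",(583,398),(305,168))]:
        w=T(n,b1(p),b2(q)); print("   in block",((w[:2]-o)@Rm*1e3).round(1))
E
python3 fit.py
```

```text
top [ 0.4796 -0.1303  0.0708] [0. 0.]
li [ 0.4793 -0.1302  0.076 ] [0.0002 0.0002]
lo [ 0.472  -0.1369  0.0757] [0. 0.]
line yaw -137.04021370251277 [ 0.4787 -0.1303  0.075 ] [ 0.4716 -0.1369  0.075 ]
line yaw -138.19958575155238 [ 0.4794 -0.1305  0.075 ] [ 0.4719 -0.1372  0.075 ]
top on z [ 0.48149807 -0.13035565  0.075     ] [ 0.47967227 -0.12854043  0.075     ]
UL [0.572  0.2107 0.0283] [0.0002 0.0002]
UR [0.6417 0.2051 0.0281] [0.0006 0.0006]
LL [0.5628 0.0958 0.0316] [0.0001 0.0001]
LR [0.6322 0.0898 0.0289] [0.0002 0.0002]
m+ [0.5682 0.1682 0.0283] [0.0002 0.0002]
m- [0.5655 0.1385 0.0281] [0.0005 0.0005]
block [0.57710231 0.15244053] -4.702964735822403 res mm [[0.1, -0.3], [0.0, -0.3], [0.4, 0.4], [0.1, 0.1], [-0.1, -0.0], [-0.4, 0.2]]
pivot [0.5867 0.1914 0.032 ] [0.0006 0.0006]
   in block [ 6.3 39.6]
knob [0.5068 0.2148 0.0773] [0.0004 0.0004]
   in block [-75.2  56.4]
k0 [0.6194 0.1486 0.0309] [0.0001 0.0001]
   in block [42.4 -0.3]
k1 [0.6346 0.1478 0.0319] [0.0003 0.0003]
   in block [57.7  0.1]
s+ [0.618  0.1639 0.0312] [0.0003 0.0003]
   in block [39.8 14.7]
s- [0.6156 0.1348 0.0304] [0.0001 0.0001]
   in block [ 39.8 -14.4]
```

The block fit closes to 0.4 mm: origin (0.577, 0.152), yaw −4.7°, plate triangulated at about z = 0.029, keeper angle about 1.77. The die axis is at (0.4793, −0.1302), top at about 0.076, notch yaw −137.6°. I'm grasping it with jaws across the notch axis.

```bash
cat >> h.py <<'E'
BO=np.array([.5771,.15244]);BY=np.radians(-4.7)
def bw(x,y,z): # block mm -> world
    c,s=np.cos(BY),np.sin(BY); return [BO[0]+(c*x-s*y)/1e3,BO[1]+(s*x+c*y)/1e3,z/1e3]
def wb(p):
    c,s=np.cos(BY),np.sin(BY); d=(np.asarray(p)[:2]-BO)*1e3; return np.array([c*d[0]+s*d[1],-s*d[0]+c*d[1]])
def save(n,cs=("scene","side","wrist")):
    for k in cs:
        cv2.imwrite(f"pics/{n}_{k}.png",read_camera(k)[:,:,::-1])
E
python3 - <<'E'
from h import *
g=down(np.radians(-47.6)); x,y=.4793,-.1303
move_pose([x,y,.15],g)
command_gripper(.7)
print(movel([x,y,.038],v=.1,until_force=8))
f0=get_ft_force()
command_gripper(0.0)
print(get_grip_width(),get_tcp_pos(),get_ft_force(),get_time())
movel([x,y,.16],v=.15); print(get_grip_width(),get_ft_force())
p=bw(-48,0,130)
move_pose(p,down(np.radians(85.3))); print(get_tcp_pos(),wb(get_tcp_pos()),get_time(),get_grip_width())
save("h1")
E
```

```text
False
0.2695728662024709 [ 0.47937664 -0.13034524  0.0380433 ] [ 0.09513761 -0.6414608   1.25836777] 9.8667
0.26499605236316703 [ 0.17819675  0.74462701 -1.87601012]
[0.5291149  0.15593553 0.12964866] [-48.11016443  -0.44805   ] 12.3833 0.2706819428127429
```

```bash
python3 - <<'E'
import cv2
def crop(n,x,y,w,h,f):
    return cv2.resize(cv2.imread(f"pics/{n}.png")[y:y+h,x:x+w],None,fx=f,fy=f,interpolation=cv2.INTER_CUBIC)
cv2.imwrite("pics/h1c.png",cv2.hconcat([crop("h1_scene",300,120,130,150,3),crop("h1_side",200,180,130,150,3)]))
E
```

```text
(no output)
```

View pics/h1c.png

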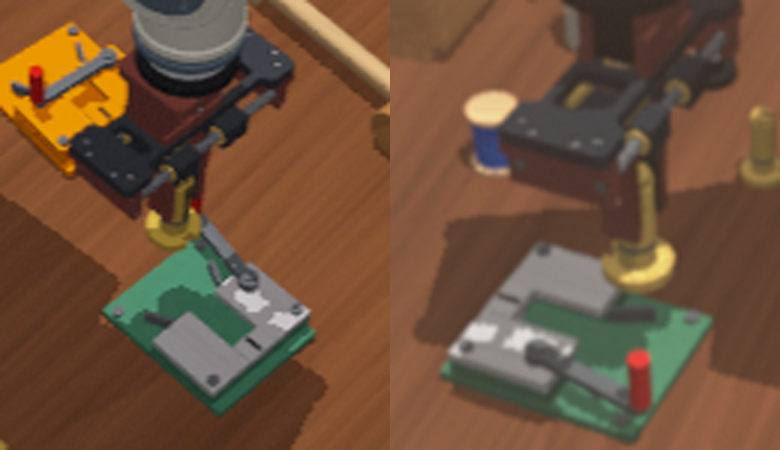

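View pics/h1_wrist.png

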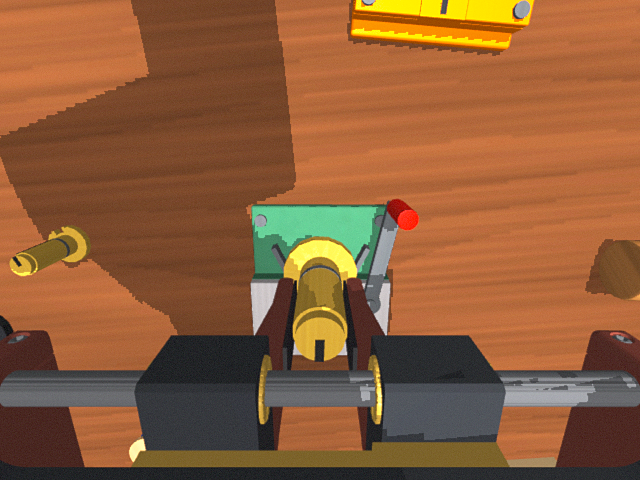

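The wrist view shows the die held upright. The flange is at (320,265) and the top at (320,333), with the black line from (319,342) to (319,360). That points image-down, which is block +x. I'll measure the angle and the offset, then lower and slide.

```bash
python3 - <<'E'
from h import *
im=cv2.imread("pics/h1_wrist.png")
print(get_tcp_pos(),get_ee_rot())
c=cam("wrist"); r=im[335:362,305:335]; m=r.max(2)<70
ys,xs=np.nonzero(m); print(m.astype(int).sum(), xs.mean()+305, ys.mean()+335)
rows=[(y,xs[ys==y].mean()+305,(ys==y).sum()) for y in np.unique(ys)]
print([(int(y)+335,round(float(x),1),int(n)) for y,x,n in rows])
a=onz(c,rows[1][1],rows[1][0]+335,.167)
b=onz(c,rows[-2][1],rows[-2][0]+335,.167)
print("line dir vs block deg",np.degrees(np.arctan2(*(b-a)[1::-1])-BY),wb(a),wb(b),wb(get_tcp_pos()))
E
```

```text
[0.52934319 0.15576371 0.1299864 ] [ 1.18906101e-05  7.35989085e-01  6.76993400e-01 -4.73842289e-05]
178 319.3314606741573 350.70786516853934
[(340, 319.4, 7), (341, 319.5, 8), (342, 319.5, 8), (343, 319.5, 8), (344, 319.5, 8), (345, 319.5, 8), (346, 319.5, 8), (347, 319.5, 8), (348, 319.5, 8), (349, 319.5, 8), (350, 319.5, 8), (351, 319.5, 8), (352, 319.5, 8), (353, 319.5, 8), (354, 319.5, 8), (355, 319.5, 8), (356, 319.5, 8), (357, 319.0, 9), (358, 318.5, 8), (359, 318.5, 8), (360, 319.0, 9), (361, 319.0, 9)]
line dir vs block deg -1.3866741474353421 [-45.93690956   0.06022732] [-36.54492664  -0.16712212] [-47.86856384  -0.60059111]
```

```bash
python3 - <<'E'
from h import *
movel(bw(-48,0.2,49.0),v=.08,until_force=10)
wait(.2);print("down",wb(get_tcp_pos()),get_tcp_pos()[2],get_ft_force(),get_time())
f0=get_ft_force()
for x,l in ((-20,8),(10,8),(20,12),(28,18)):
    s=movel(bw(x,0.2,49.0),v=.04,until_force=l); wait(.1)
    print(x,s,wb(get_tcp_pos()),get_tcp_pos()[2],get_ft_force()-f0,get_time())
    if s: break
save("i1")
E
```

```text
down [-47.73540994   0.31850483] 0.04943105336417448 [-0.73837094 -0.52033189 -2.10819829] 13.9
-20 False [-20.35847777   0.14245286] 0.048920284380794564 [ 1.24595843  0.33835572 -0.15571419] 14.85
10 False [9.66197182 0.16957887] 0.04893457449022401 [ 0.51748782  0.33572229 -0.28191168] 15.85
20 False [19.86788762  0.14289254] 0.048917838609229373 [ 0.49570445  1.90218283 -0.84656996] 16.35
28 False [26.93376093  0.03444156] 0.04868428416545134 [-5.01468928  0.58033394  1.93312065] 16.8
```

View pics/i1_wrist.png

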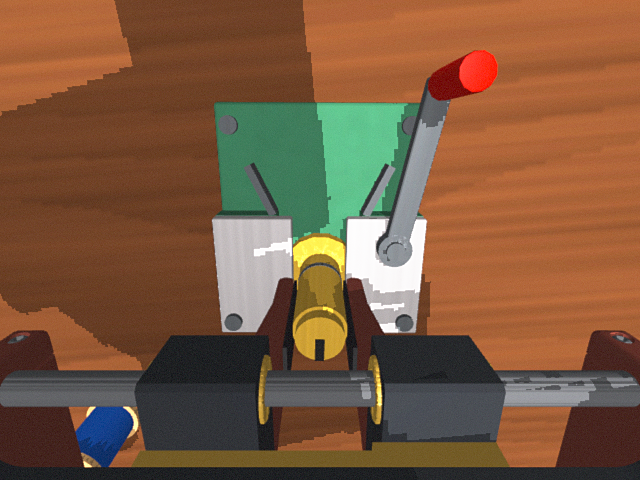

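The flange is under the plate and the TCP is at x = 26.9 with contact force building. I'll press a little more to confirm the stop.

```bash
python3 - <<'E'
from h import *
s=movel(bw(31,0.2,49.0),v=.03,until_force=14); wait(.1)
print(s,wb(get_tcp_pos()),get_tcp_pos()[2],get_ft_force(),get_time())
command_gripper(.36); wait(.3)
print(get_grip_width(),wb(get_tcp_pos()),get_ft_force())
c=cam("wrist"); save("i2"); print(get_time())
import pickle; pickle.dump(c,open("i2.pkl","wb"))
E
python3 - <<'E'
import cv2
def crop(n,x,y,w,h,f):
    return cv2.resize(cv2.imread(f"pics/{n}.png")[y:y+h,x:x+w],None,fx=f,fy=f,interpolation=cv2.INTER_CUBIC)
cv2.imwrite("pics/i2c.png",cv2.hconcat([crop("i2_wrist",220,210,200,160,2.4),cv2.resize(crop("i2_side",200,200,130,160,2.4),(300,384))]))
E
```

```text
False [2.92498463e+01 2.75191609e-02] 0.04878111630290312 [-7.07361165  1.52936721  2.35634301] 17.3
0.359093801658658 [31.09647208  0.21191473] [ 0.29145341 -0.17006163 -0.74772475]
18.125
```

View pics/i2c.png

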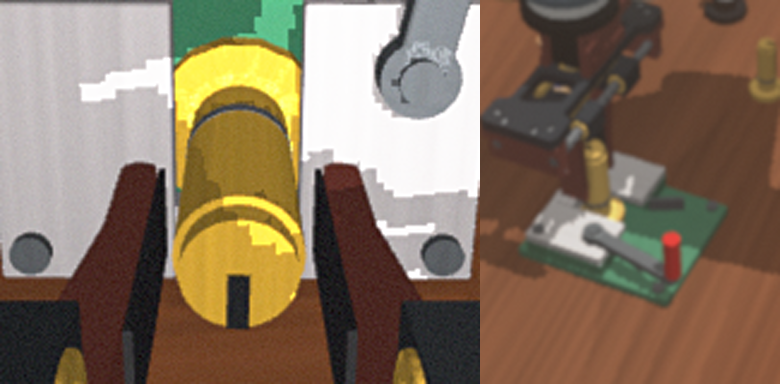

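The die is released and free in the open jaws, with its line at (238,300) in the crop pointing +x. I'll lift clear and measure its position and angle from two views.

```bash
python3 - <<'E'
from h import *
import pickle
p=get_tcp_pos(); movel([p[0],p[1],.14],v=.2)
V={}
for n,pos,yaw in (("j1",bw(-15,0,210),np.radians(85.3)),("j2",bw(25,45,210),np.radians(-4.7))):
    move_pose(pos,down(yaw)); wait(.1); V[n]=cam("wrist"); cv2.imwrite(f"pics/{n}.png",read_camera("wrist")[:,:,::-1])
pickle.dump(V,open("j.pkl","wb")); print(get_time())
for n in V:
    u,v=[int(t) for t in proj(V[n],bw(25,0,60))]; print(n,u,v)
    im=cv2.imread(f"pics/{n}.png")[v-45:v+45,u-45:u+45]; cv2.imwrite(f"pics/{n}c.png",cv2.resize(im,None,fx=6,fy=6,interpolation=cv2.INTER_CUBIC))
E
```

```text
20.9
j1 319 263
j2 319 267
```

View pics/j1c.png

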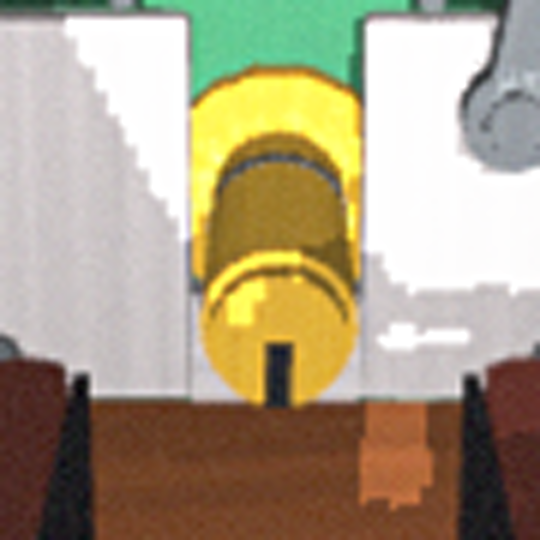

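View pics/j2c.png

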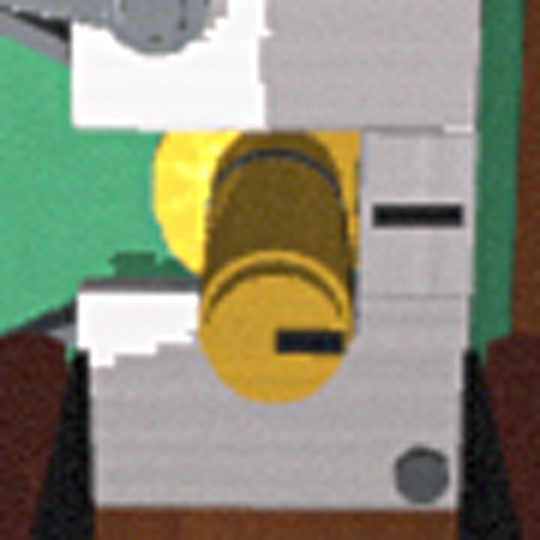

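```bash
python3 - <<'E'
from h import *
import pickle
V=pickle.load(open("j.pkl","rb"))
def r(n,p):
    o=dict(j1=(274,218),j2=(274,222))[n]; return ray(V[n],(p[0]+.5)/6-.5+o[0],(p[1]+.5)/6-.5+o[1])
def zz(r,h): o,d=r; return o+d*(h-o[2])/d[2]
for nm,a,b in (("in",(278,343),(276,342)),("out",(277,405),(342,342))):
    p,e=tri([r("j1",a),r("j2",b)]); print(nm,wb(p),p[2],e)
print("flange back",wb(zz(r("j1",(276,70)),.018)),"left edge j2",wb(zz(r("j2",(153,195)),.018)))
p,e=tri([r("j1",(188,400)),r("j2",(474,296))]);print(p)
print("slot end x", wb(zz(r("j2",(362,214)),.03)),wb(zz(r("j1",(190,17)),.03)),wb(zz(r("j2",(72,125)),.03)))
E
```

```text
in [25.15579819  0.38476854] 0.08605194061656657 [np.float64(0.0001418048179440495), np.float64(0.00014180481794391593)]
out [35.11391729  0.31140453] 0.08607264531816576 [np.float64(3.2337693548317794e-05), np.float64(3.23376935483032e-05)]
flange back [2.30700009 0.06882825] left edge j2 [ 2.97802372 -1.26302482]
[0.63594029 0.13180146 0.03018686]
slot end x [40.3463934  -0.39553702] [-10.39629081 -14.43621012] [-10.06815057  16.02440037]
```

The die is home. Its axis is at block (25.2, 0.3) mm, its top at z = 86 mm, and the line is aligned within 1°. The keeper is still open. Next I swing the keeper with the shut fingers pushing behind the knob along its arc.

```bash
python3 - <<'E'
from h import *
def pose(th,lag,z):
    k=np.array([5-82*np.sin(th),40-82*np.cos(th)]); t=np.array([np.cos(th),-np.sin(th)])
    p=k-lag*t
    return bw(p[0],p[1],z), down(np.arctan2(np.cos(th),np.sin(th))+BY)
p,q=pose(1.77,25,140); move_pose(p,q); command_gripper(0.0)
p,q=pose(1.77,25,52); print(movel(p,v=.15,until_force=6)); print(get_time(),get_ft_force())
f0=get_ft_force()
for th in np.arange(1.65,-.01,-.15):
    p,q=pose(th,17,52)
    s=movel(p,frame=q,v=.06,until_force=12)
    print(round(th,2),s,wb(get_tcp_pos()).round(1),(get_ft_force()-f0).round(1),round(get_time(),2))
    if s: break
save("k1",("scene","wrist"))
E
```

```text
False
22.8333 [0.12630867 0.44198153 0.77833511]
1.65 False [-74.7  63.8] [ 0.4 -0.3 -0.9] 23.28
1.5 False [-77.6  51.5] [ 0.1 -0.5 -0.6] 23.64
1.35 False [-78.4  39. ] [ 0.4 -1.3 -0.7] 24.0
1.2 False [-77.4  26.5] [-0.8 -0.4 -0.4] 24.36
1.05 False [-74.4  14.3] [-0.3 -0.5 -0.3] 24.72
0.9 False [-69.7   2.7] [ 0.4 -0.1 -0.2] 25.07
0.75 False [-63.4  -8.1] [ 0.1 -0.5 -0.5] 25.43
0.6 False [-55.5 -17.8] [-1.  -0.3 -1.5] 25.79
0.45 False [-46.2 -26.2] [ 0.  -0.1 -0.4] 26.15
0.3 False [-35.8 -33.1] [-0.2 -0.2 -1. ] 26.51
0.15 False [-24.4 -38.3] [-0.4 -0.8 -0.5] 26.87
0.0 False [-13.4 -42. ] [-4.  -0.4 -0.5] 27.23
```

View pics/k1_wrist.png

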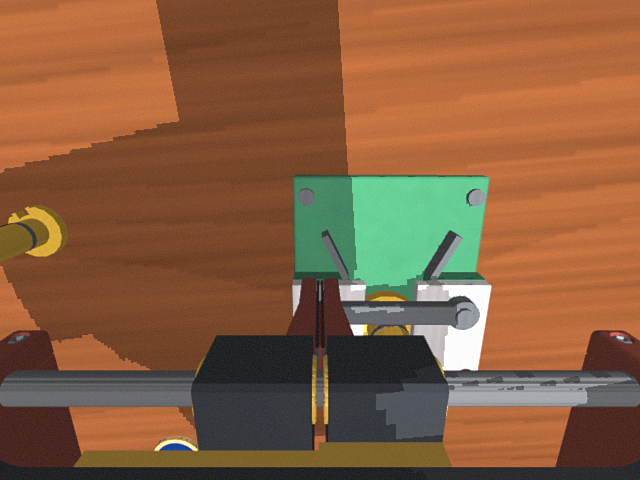

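The keeper now lies across the slot behind the die, with its bar at (400,313), and 4 N is building on the pusher. I'll press to the stop, back off and check.

```bash
python3 - <<'E'
from h import *
import pickle
for x in (-10,-8):
    s=movel(bw(x,-42,52),v=.03,until_force=8); wait(.2); print(s,wb(get_tcp_pos()).round(2),get_ft_force().round(1))
movel(bw(-35,-42,52),v=.08); movel(bw(-45,-42,140),v=.2)
V={}
for n,pos,yaw in (("l1",bw(-35,0,210),np.radians(85.3)),("l2",bw(10,45,210),np.radians(-4.7))):
    move_pose(pos,down(yaw)); wait(.1); V[n]=cam("wrist"); cv2.imwrite(f"pics/{n}.png",read_camera("wrist")[:,:,::-1])
pickle.dump(V,open("l.pkl","wb")); print(get_time())
ims=[]
for n in V:
    u,v=[int(t) for t in proj(V[n],bw(15,0,50))]; print(n,u,v)
    im=cv2.imread(f"pics/{n}.png")[v-65:v+65,u-65:u+65]; ims.append(cv2.resize(im,(520,520),interpolation=cv2.INTER_CUBIC)); cv2.imwrite(f"pics/{n}c.png",ims[-1])
E
```

```text
False [-13.1  -42.12] [-10.6   1.6   4.8]
False [-12.92 -42.26] [-15.3   3.3   9.1]
31.4583
l1 320 270
l2 324 263
```

View pics/l1c.png

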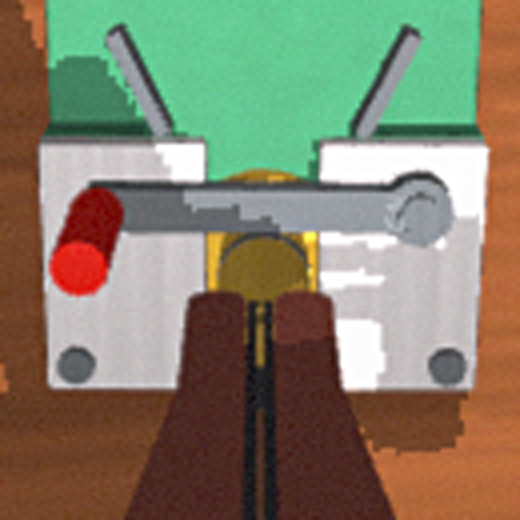

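View pics/l2c.png

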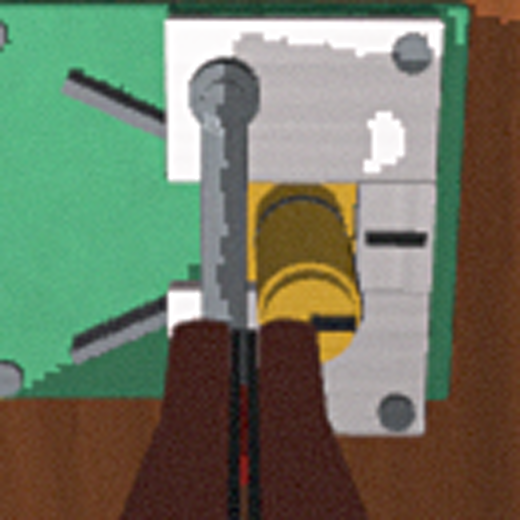

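```bash
python3 - <<'E'
from h import *
import pickle
V=pickle.load(open("l.pkl","rb"))
f=lambda n,o,p,z: wb(onz(V[n],(p[0]+.5)/4-.5+o[0],(p[1]+.5)/4-.5+o[1],z))
k=f("l1",(255,205),(80,268),.077); print("knob",k,"theta",np.arctan2(-(k[0]-5),-(k[1]-40)))
a=f("l2",(259,198),(312,323),.0855);b=f("l2",(259,198),(357,323),.0855)
print("die line",a,b, np.degrees(np.arctan2(*(b-a)[::-1])))
im1=read_camera("scene");cv2.imwrite("pics/end_scene.png",im1[:,:,::-1]);print(get_ft_force(),get_time())
E
```

```text
knob [  4.71955686 -41.4584075 ] theta 0.0034427635368421815
die line [25.53158091  0.16000607] [35.65873216  0.16486711] 0.027502006761892933
[-0.05214544 -1.14388353 -0.79374572] 31.5083
```

View pics/end_scene.png

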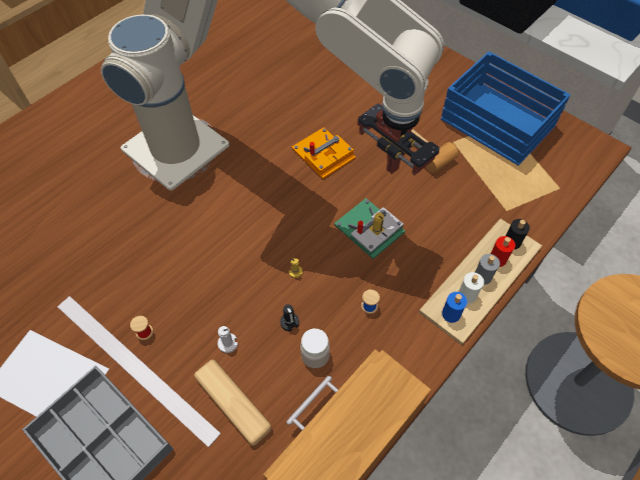

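The scene view shows the die in the green block at (378,222) with the knob shut at (360,227). The dies, spools, jar and pressing block are where they started. The gripper hides most of the mallet, but it stayed well above it. Handing in.

```bash
python3 -c "
from station import *
job_done(); print(get_time())"
```

```text
the job is handed in; nothing more can be done
the job is handed in; nothing more can be done
```

The brass die is fully home in the green setting block with its notch on the key, and the keeper is shut behind it. I picked up the larger brass die, turned it so the notch led, and slid it under the plate to the stop. Then I released it and swung the keeper shut with the closed fingers pushing behind the knob.

**Die:** before the keeper moved, two wrist views put its axis at block x = 25.2, y = 0.3 mm and its top 86 mm above the table, aligned with the block within about 1°. After closing the keeper, one view gave x = 25.5, y = 0.2 mm, with the line at 0.0°.

**Keeper:** it measured about 0.003 rad. It held against a 15 N push at its stop before I backed off.

**Robot and bystanders:** the gripper ended well clear with no contact force, after about 31.5 s of the 64 s. In the last scene view the other dies, spools, jar and pressing block stood where they started. The mallet was mostly hidden by the gripper, so I could not confirm it in that view, but the arm stayed well above it.

**Disagreement:** while pressing the die home, the set force threshold never tripped. The jaws slid about 2 mm along the barrel, with about 7 N against the stop. I took the die as home from the two wrist views, not from that force.

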